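# Probe the leak alarm's pad with the docked tester wand

### The arm

A 6-joint arm with a two-finger parallel gripper is mounted at the origin on the work surface. World frame = base frame: x ahead of the robot, y to its left, z up, the work surface at z = 0. Lengths are in mm, angles in rad, forces in N, time in s.
With the tool pointing down it reaches from about 275 to 975 mm from the base axis. Payload 8.4 kg.
Tool frame: the origin (TCP) lies between the finger pads; the fingertips stand 22 mm ahead of it and the grasp point (between the pads) lies 3 mm ahead of it; z points along the fingers, y is the line along which they close (so a half turn about z gives the same grasp; the last joint's range is limited). The gripper opens to 92 mm and grips with 3 to 60 N. Pads are 20 mm wide; open, the fingers measure 128 mm over their backs; the gripper's body (75 mm by 189 mm) begins 69 mm behind the grasp point.
Start: joints at [1.255, 0.353, 1.633, -0, 1.155, -0.002], TCP at [192.921, 594.483, 236.583] pointing down, gripper open.
Joint ranges: [-2.63, 2.63], [-0.92, 2.1], [0.06, 2.66], [-1.3, 4.44], [0, 2.69], [-3.02, 3.02]. Speed limits (rad/s): [2.22, 2.22, 2.79, 3.14, 3.14, 3.14].

### API

Orientations are given as a rotation vector (axis times angle).
In Python, from rig import sense, eyes, order gives the robot as it stands. The module is installed in compiled form; this text tells all that it offers.
- The arm moves only by the tool arm_command, never from a script. Its arguments are lists of equal length, an entry for each row: "dr": the turn, a rotation vector about the tool's x, y, z in degrees, a list of three; "delta_pos": the shift along the tool's x, y, z in m, a list of three; "grip": the closure, from 0 (fully open) to 1 (shut). A call has 1 to 12 rows; each row is the pose to reach, as a shift and turn from the pose commanded when the call began, along the tool's axes at that moment; what a row does not reach only later rows make up. A row lasts 1/8 s, in which the tool goes at most 62.5 mm and 10.7 degrees, less where a joint would pass 70% of its speed; a pose out of reach is approached as far as the arm can. A call with a gripper value outside its range is refused whole. The fingers move at their own pace and stop on an object; "force" is the grip in N (left out, the last holds). Time passes only in rows, so rows that repeat a pose let the fingers close. It gives the time, the measured TCP pose, the force, the opening and the grip force at its end, in the units of the state.
- sense(): the state, without advancing time (a new reading comes with each control period).
- eyes.grab_frame(name): name is "side" or "top" or "wrist"; returns (picture, depth): 400x640x3 uint8, red, green, blue; 400x640 float32, mm along the optical axis (not along the pixel's ray), 0 where there is no reading.
- eyes.camera_info(name): a dict with "fx", "fy", "cx", "cy" (pixels), "position" and "rotation" of the camera in the world; the wrist camera has in their place "hand_eye" (4x4, takes a point from camera to tool coordinates, whose origin is the TCP and whose axes are the flange's). Camera axes: x right, y down, z forward; pixel columns grow to the right and rows downward; lengths in mm; the calibration is good to about 2 mm. The wrist camera is an equidistant fisheye: a pixel r from the principal point sees the ray r / f radians off the axis. A picture is of the moment at which its call begins: read the wrist's pose just before it. camera_info takes no time and is no camera call.
- order.sign_off(): hands the job in; it is judged then, once.
The state is a dict: "clock": time; "q": joint angles; "joint_velocities": joint speeds; "joint_efforts": joint torques, N m; "tcp_pos": TCP position; "orientation": TCP orientation; "ft_force": force on the tool from outside, world axes, zero at the start; "wrist_torque": the same for the moment, N m; "finger_gap": opening from 0.0 (shut) to 1.0 (fully open); "grip_force": force on a finger pad.
Only numpy, scipy, OpenCV 4.12 (cv2) and the standard library are available. Lean on these libraries where they do the work, as an engineer would, in place of code of your own. Each camera call takes 0.05 s, during which the arm holds its last target. There are 200 camera calls.

### The job

Test the leak alarm under the sink: pull the tester wand straight up out of its charging dock, past the spring catch, then put its metal nose on the middle of the round sprung pad on the alarm's sloping face, with the wand square to that face, and gently push the pad about halfway in. Finish while holding: keep the wand gripped with the nose pressing the pad steadily, and let nothing but the wand touch the alarm. Leave the other things on the tray where they are.

Things in the scene. Friction and masses are not known exactly. Their poses are not given: they have to be found in the camera images.
- wand: Tester wand, 90 g, 145 mm long, upright in the dock, nose down. Origin at the nose's end, z from nose to grip. z 0-12 mm: round-ended steel nose, 12 mm diameter; 12-24: black square plug 16 mm; 24-45: black square neck 12 mm; 45-145: white rectangular grip, 22 mm (x) by 28 mm (y), black band near its end. Docked, the grip stands free on the dock's top, sides parallel to the dock's.
- dock: Fixed charging dock, grey block 64 (x) x 72 (y) x 55 mm high on a 90 mm square foot on the tray floor (z = 3 mm). Origin under its centre, z up. A 17.5 mm square socket in its top holds the plug; docked, the nose is 10 mm above the origin. Sprung catches at +y and -y hold the plug: 8 to 13 N straight up over the first 5 mm frees it; nose out after 45 mm of lift.
- alarm: Fixed leak alarm, white box 104 mm along its slope, 86 mm wide, on a grey 118 x 94 mm foot on the tray floor. Origin under its centre, z up. Its flat top face slopes 20 degrees, looking up and to its -x (outward normal (-0.342, 0, 0.940) in its frame); face centre 60 mm above the origin. Three black slots at the low end, a small black window at the high end.
- pad_mark (a point): The centre of the top of the round pad: a black rubber disc, 32 mm in diameter, standing 14 mm proud of the centre of the alarm's sloping face, with a flat pale dot 10 mm in diameter in its middle. z points straight out of the face (20 degrees off vertical), x up the slope, y level. It moves with the pad.
- pad (a joint): How far the pad is pushed in, along the face's normal, in m: 0 as it stands out, 0.010 fully in on its stop; halfway is 0.005. Spring: 0.9 N to start moving, plus 0.45 N per mm (about 3 N halfway, 5.4 N fully in).
- jar: Bystander: closed glass jar, 68 mm diameter, 88 mm high, loose. Origin under its centre.
- bottle: Bystander: blue bottle with a white twist cap, 68 mm diameter, 190 mm high, loose. Origin under its centre.
- scoop: Bystander: orange plastic scoop, a 75 x 60 x 35 mm pan with a 58 mm handle to its -x, loose. Origin under the pan's centre.
- wrench: Bystander: steel wrench 160 mm long, lying along its x, loose.
- tape: Bystander: white plastic reel 56 mm diameter, 16 mm high, lying flat, loose. Origin under its centre.
- toolbox: Bystander: grey toolbox 370 x 170 mm, 175 mm high with its handle, with two steel clip latches on the side that faces -y, 3 kg. Origin under its centre.
There are look-alikes about, which are no part of the job. What is shaped like the alarm but orange is not meant. There is more than one size of the wand; the job needs the larger.

How it is judged (in metres and radians):
On the way:
1. the wand is drawn right out of the dock (z of wand in the frame of dock above 0.058 m and contact force between wand and dock below 0.1 N and contact force between the fingers and wand above 1 N), for 0.1 s.
At the end, for the whole second after the job is handed in: Wand still gripped and still, clear of the dock; nose within 8 mm of the pad centre, axis within 0.16 rad (9 deg) of the face normal, pad pushed in 2 to 8 mm (of 10) by 1 to 8 N from the wand; the robot itself does not touch the alarm (value of joint pad between 0.002 and 0.008 m and distance between wand and pad_mark below 0.008 m and angle between the z axis of wand and the z axis of pad_mark, either way round below 0.16 rad and contact force between wand and alarm between 1 and 8 N and contact force between the fingers and wand above 1 N and linear speed of wand below 0.02 m/s and contact force between each of the arm, the fingers and alarm below 0.2 N and contact force between wand and dock below 0.1 N); the arm keeps its last pose, push and grip.
It fails at once if the alarm is pushed with more than 15 N (contact force between any of wand, the fingers and alarm above 15 N).
It fails at once if a bystander is moved more than 25 mm (distance of any of jar, bottle, scoop, wrench, tape, toolbox from where it was at the start of the episode above 0.025 m).
It also fails if it takes over 42 s, if anything falls off the work surface, if the arm or the gripper's body presses on something with over 40 N, if the wrist force passes 120 N, or if a joint passes its speed limit or range.

## Working session

There is one attempt and no reset: what is moved stays moved. The work goes in short steps, Python scripts to look and compute and a tool call to move; the robot and the scene stay as the last step left them, time stands still between calls to the robot, and variables do not carry over. Pictures are saved under pics/ and viewed, at most 10 in all, crops included, and the job is handed in when it is done.

Besides the shell and the picture viewer there is one more tool, called by a JSON object that holds its "method" and its "body", one argument or row to a line. arm_command: Moves the arm, as the interface text tells. Its arguments: {"type":"object","properties":{"dr":{"type":"array"},"delta_pos":{"type":"array"},"grip":{"type":"array"},"force":{"type":"number"}},"required":["dr","delta_pos","grip"]}

```bash
mkdir -p pics
cat > h.py <<'E'
import numpy as np, cv2
from rig import sense, eyes, order
from scipy.spatial.transform import Rotation as R
def grab(n, save=None):
    s=sense(); im,d=eyes.grab_frame(n)
    np.savez(f'{n}.npz',im=im,d=d,tcp=s['tcp_pos'],ori=s['orientation'])
    if save: cv2.imwrite('pics/'+save,im[:,:,::-1])
    return im,d
def cloud(n):
    z=np.load(f'{n}.npz'); d=z['d']; c=eyes.camera_info(n)
    v,u=np.mgrid[0:400,0:640].astype(float)
    P=np.stack([(u-c['cx'])/c['fx']*d,(v-c['cy'])/c['fy']*d,d],-1)
    Rm=np.array(c['rotation']); Rm=Rm if Rm.shape==(3,3) else R.from_rotvec(Rm.ravel()).as_matrix()
    return P@Rm.T+np.array(c['position']), z['im'], d
E
python3 - <<'E'
from h import *
grab('top','top1.png'); grab('side','side1.png')
for n in ('top','side','wrist'): print(eyes.camera_info(n))
print(sense())
E
```

```text
{'fx': 412.68520771419423, 'fy': 412.68520771419423, 'cx': 323.7137187452933, 'cy': 198.92742909202912, 'position': array([ 325.46633114,   11.82240043, 1139.542411  ]), 'rotation': array([-2.12691498,  2.11641171, -0.2043329 ])}
{'fx': 420.00744931228473, 'fy': 420.00744931228473, 'cx': 320.8788138308624, 'cy': 202.88884357035258, 'position': array([1004.12044884,  843.36943453,  802.94423441]), 'rotation': array([-0.69838027, -2.54837261,  1.25746505])}
{'fx': 309.70691628693146, 'fy': 309.70691628693146, 'cx': 312.9231155139657, 'cy': 201.39090131644542, 'hand_eye': array([[ 9.98988309e-04, -9.62475055e-01, -2.71368329e-01,
         7.66884924e+01],
       [ 9.99999475e-01,  8.99334068e-04,  4.91587129e-04,
        -6.70773571e-02],
       [-2.29089566e-04, -2.71368678e-01,  9.62475448e-01,
        -1.48904200e+02],
       [ 0.00000000e+00,  0.00000000e+00,  0.00000000e+00,
         1.00000000e+00]])}
{'clock': 0.1, 'q': array([ 1.25459332e+00,  3.53574116e-01,  1.63407600e+00, -3.42476722e-06,
        1.15516266e+00, -2.38203560e-03]), 'joint_velocities': array([ 0.00111005, -0.0015084 , -0.00354504,  0.00071008,  0.00142972,
        0.00190585]), 'joint_efforts': array([-1.49784719e-03, -5.94898117e+01, -3.34929264e+01,  6.97965198e-02,
        1.83988310e-02, -2.02462303e-05]), 'tcp_pos': array([192.79500644, 594.08190156, 235.93477045]), 'orientation': array([-4.90896520e-01, -3.10280919e+00,  1.89296737e-03]), 'ft_force': array([ 0.90458072, -0.31265988, -0.08067928]), 'wrist_torque': array([-0.02505212, -0.01973803,  0.00123883]), 'grip_force': 0.0, 'finger_gap': 1.003524835816604}
```

View pics/top1.png

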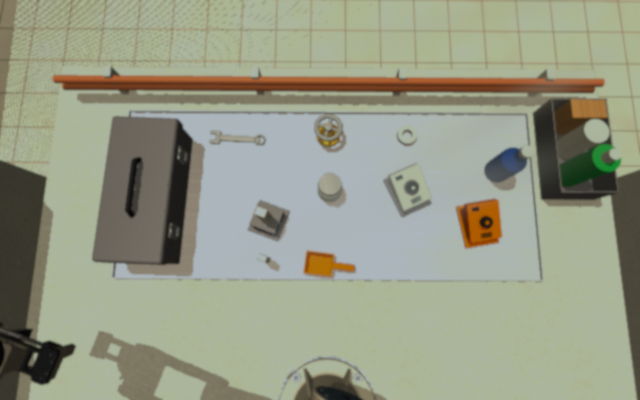

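View pics/side1.png

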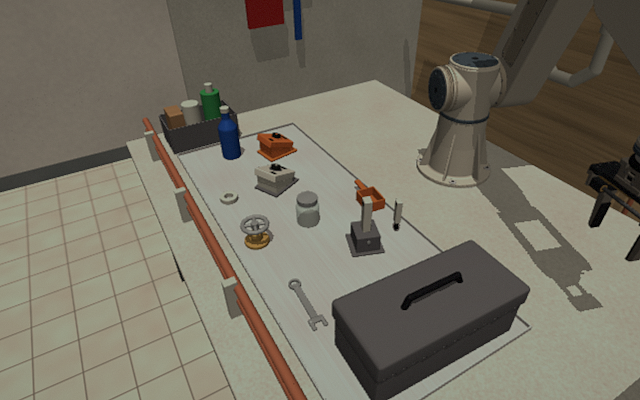

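The top view shows the dock with the wand at about (266,216), the small decoy wand at (264,259), the white alarm at (409,188) with its pad at (412,187), the orange decoy at (483,222) and the jar at (330,187). The side view shows the wand at (366,213) in the dock at (366,238), and the alarm at (274,178).

```bash
python3 - <<'E'
from h import *
for n,box in (('top',(190,250,240,300)),('side',(180,270,330,400))):
    P,im,d=cloud(n); a,b,c,e=box
    Q=P[a:b,c:e].reshape(-1,3); Q=Q[d[a:b,c:e].ravel()>0]
    print(n,np.percentile(Q[:,2],[1,20,50,99]))
    for lo,hi,name in ((140,175,'griptop'),(75,140,'grip'),(50,66,'docktop'),(-5,8,'floor')):
        k=Q[(Q[:,2]>lo)&(Q[:,2]<hi)]
        if len(k)<5: print(name,len(k)); continue
        r=cv2.minAreaRect(k[:,:2].astype(np.float32)); print(name,len(k),k.mean(0).round(1),np.round(r[0],1),np.round(r[1],1),round(r[2],1), k[:,2].max().round(1))
for n,box in (('top',(155,220,375,440)),('side',(150,205,245,305))):
    P,im,d=cloud(n); a,b,c,e=box
    Q=P[a:b,c:e].reshape(-1,3)
    Q=Q[(Q[:,2]>30)&(Q[:,2]<110)]
    best=None;rng=np.random.default_rng(0)
    for _ in range(500):
        p=Q[rng.choice(len(Q),3,False)]; nn=np.cross(p[1]-p[0],p[2]-p[0]); 
        if np.linalg.norm(nn)<100: continue
        nn/=np.linalg.norm(nn); nn*=np.sign(nn[2])
        if nn[2]<.85: continue
        m=abs((Q-p[0])@nn)<2.5
        if best is None or m.sum()>best.sum(): best=m
    F=Q[best]; c0=F.mean(0); nn=np.linalg.svd(F-c0)[2][2]; nn*=np.sign(nn[2])
    print(n,'face',len(F),'of',len(Q),c0.round(1),nn.round(3),'tilt',np.degrees(np.arccos(nn[2])).round(1),'az',np.degrees(np.arctan2(nn[1],nn[0])).round(1))
    h=(Q-c0)@nn; k=Q[(h>9)&(h<20)]; print('pad',len(k),k.mean(0).round(1),np.median(h[(h>9)&(h<20)]))
    az=np.arctan2(nn[1],nn[0]); up=np.array([-np.cos(az),-np.sin(az),0]); up-=up@nn*nn; up/=np.linalg.norm(up); lv=np.cross(nn,up)
    f=np.stack([(F-c0)@up,(F-c0)@lv],1).astype(np.float32); r=cv2.minAreaRect(f); print('rect',r,'centre',c0+r[0][0]*up+r[0][1]*lv)
E
cat > crop.py <<'E'
from h import *
im=np.load('top.npz')['im'];s=np.load('side.npz')['im']
f=lambda x:cv2.resize(x,(400,300),interpolation=cv2.INTER_CUBIC)
o=np.vstack([np.hstack([f(im[190:250,230:310]),f(im[158:218,370:450])]),np.hstack([f(s[190:262,320:416]),f(s[150:204,240:312])])])
cv2.imwrite('pics/crop.png',o[:,:,::-1])
E
python3 crop.py
```

```text
top [ -1.40541127   2.09786474   4.5960256  158.68684363]
griptop 116 [483.7 163.3 156.6] [484.6 164.5] [28.3 22. ] 67.7 161.9
grip 57 [477.7 157.7 109.8] [477.1 160.8] [14.5 31.5] 19.8 139.5
docktop 480 [481.  160.6  58.3] [485.1 164.5] [72.7 64.3] 69.9 64.0
floor 2555 [487.1 159.1   3.4] [487.7 162.7] [168.  166.8] 0.9 8.0
side [ -1.34358117   2.46282625   4.5518516  153.90192516]
griptop 108 [490.6 168.2 153.5] [488.1 164. ] [30.  21.6] 73.3 160.8
grip 285 [462.9 169.9 105.5] [438.  165.6] [ 34.8 128.4] 88.0 139.5
docktop 438 [484.7 171.3  58. ] [452.  174.6] [ 78.5 141.4] 73.0 65.9
floor 4360 [442.1  92.7   3.4] [412.6  82.5] [415.  230.1] 58.8 8.0
top face 800 of 1292 [ 569.3 -219.9   63.8] [-0.309 -0.139  0.941] tilt 19.8 az -155.8
pad 112 [ 564.7 -222.5   76.3] 13.60191869792692
rect ((-0.5654411315917969, -0.18527984619140625), (103.5928726196289, 86.68948364257812), 1.1053558588027954) centre [ 568.90917035 -220.28036253   63.62398585]
side face 255 of 807 [ 576.  -189.2   70. ] [-0.306 -0.102  0.947] tilt 18.8 az -161.5
pad 47 [ 554.3 -251.8   69.3] 12.667250630738144
rect ((-7.388114929199219, -5.0704193115234375), (410.3066711425781, 124.58544921875), 69.03768157958984) centre [ 571.01581955 -196.27372433   67.60321104]
```

View pics/crop.png

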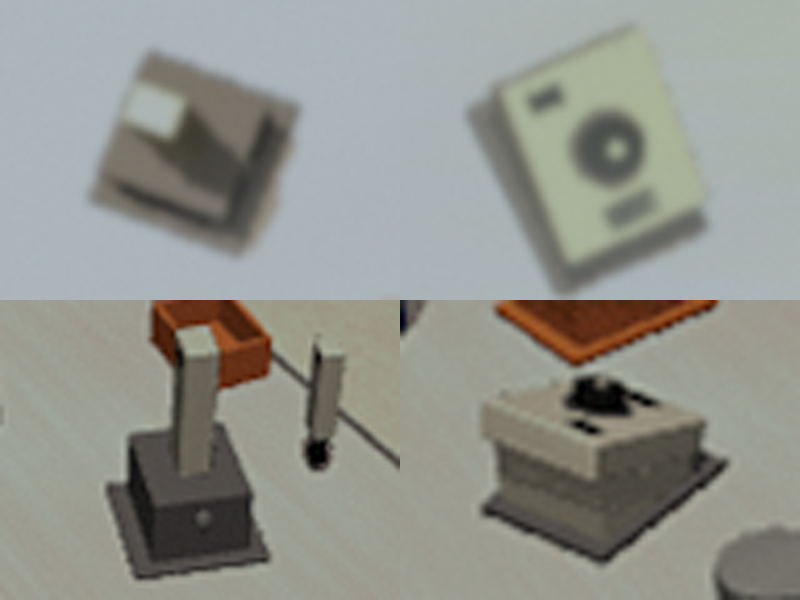

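The crops show the wand grip square in the dock at (155,110). The white alarm's slots are at its low end (630,208), the window at its high end (545,97), and the pad dot at (615,148).

```bash
cat >> h.py <<'E'
def down(yaw_y, n=None):
    """tool pointing down, tool y along yaw_y deg; n: tool z = -n by the smallest tilt"""
    y=np.array([np.cos(np.radians(yaw_y)),np.sin(np.radians(yaw_y)),0]); z=np.array([0,0,-1.])
    M=np.stack([np.cross(y,z),y,z],1)
    if n is not None:
        ax=np.cross([0,0,1],n); M=R.from_rotvec(ax/np.linalg.norm(ax)*np.arcsin(np.linalg.norm(ax))).as_matrix()@M
    return M
def move(p,M):
    s=sense(); A=R.from_rotvec(s['orientation']).as_matrix()
    print('clock',s['clock'],'tcp',np.round(s['tcp_pos'],1),'q',np.round(s['q'],2),'F',np.round(s['ft_force'],1),'grip',round(s['grip_force'],1),'gap',round(s['finger_gap']*92,1))
    print('dr',R.from_matrix(A.T@M).as_rotvec(degrees=True).round(2),'dpos m',(A.T@(np.array(p)-s['tcp_pos'])/1000).round(4))
E
python3 -c "
from h import *
move([485,164.5,215],down(69.5))"
```

```text
clock 0.1 tcp [192.8 594.1 235.9] q [ 1.25  0.35  1.63 -0.    1.16 -0.  ] F [ 0.9 -0.3 -0.1] grip 0.0 gap 92.3
dr [-0.07  0.    2.52] dpos m [-0.4105 -0.3184  0.0213]
```

{"method": "arm_command", "body": {
  "dr": [
    [0,0,0],
    [0,0,1],
    [0,0,2.5],
    [0,0,2.5],
    [0,0,2.5],
    [0,0,2.5],
    [0,0,2.5],
    [0,0,2.5],
    [0,0,2.5],
    [0,0,2.5],
    [0,0,2.5],
    [0,0,2.5]
  ],
  "delta_pos": [
    [-0.041,-0.032,0],
    [-0.082,-0.064,0],
    [-0.123,-0.095,0],
    [-0.164,-0.127,0],
    [-0.205,-0.159,0],
    [-0.246,-0.191,0],
    [-0.287,-0.223,0],
    [-0.328,-0.255,0],
    [-0.369,-0.286,0.01],
    [-0.4105,-0.3185,0.021],
    [-0.4105,-0.3185,0.021],
    [-0.4105,-0.3185,0.021]
  ],
  "grip": [0,0,0,0,0,0,0,0,0,0,0,0]
}}

```text
clock: 1.6
tcp_pos: [484.7, 164.9, 215.4]
orientation: [-0.56, -3.09, 0.0]
ft_force: [0.1, 0.0, -0.4]
finger_gap: 0.999
grip_force: 0.0
```

```bash
python3 -c "
from h import *
grab('wrist','wrist1.png')
move([485,164.5,131],down(69.5))"
```

```text
clock 1.65 tcp [484.6 165.4 215.6] q [ 0.33  0.2   1.89  0.    1.05 -0.89] F [ 0.2  0.1 -0.3] grip 0.0 gap 91.9
dr [ 0.   -0.03  0.03] dpos m [-0.0008 -0.0007  0.0846]
```

View pics/wrist1.png

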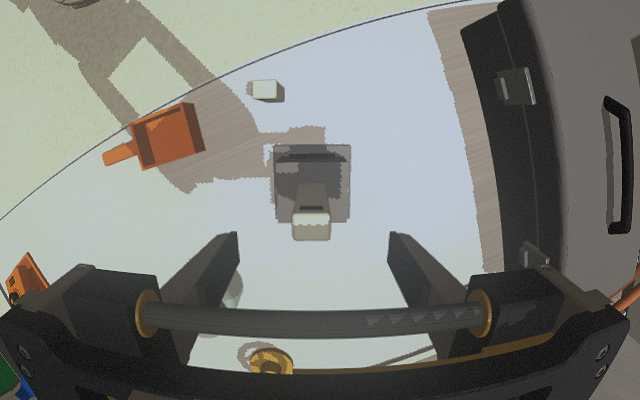

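The wrist view shows the grip's top face at about (311,226), centred between the fingers and square to them.

```bash
python3 -c "
from h import *
z=np.load('wrist.npz');d=z['d'];c=eyes.camera_info('wrist')
v,u=np.mgrid[0:400,0:640].astype(float);x=u-c['cx'];y=v-c['cy'];r=np.hypot(x,y)+1e-9;t=r/c['fx']
P=np.stack([x/r*np.tan(t)*d,y/r*np.tan(t)*d,d],-1)
H=c['hand_eye'];P=P@H[:3,:3].T+H[:3,3]
P=P@R.from_rotvec(z['ori']).as_matrix().T+z['tcp']
Q=P[195:255,280:345].reshape(-1,3);k=Q[abs(Q[:,2]-158)<4]
r=cv2.minAreaRect(k[:,:2].astype(np.float32));print(len(k),k.mean(0),r)
Q=P[130:230,260:365].reshape(-1,3);k=Q[abs(Q[:,2]-58)<4]
r=cv2.minAreaRect(k[:,:2].astype(np.float32));print(len(k),k.mean(0),r)
"
```

```text
1118 [483.7157861  163.81153545 158.29845171] ((484.173828125, 163.3587646484375), (27.897418975830078, 21.86107063293457), 70.23512268066406)
2993 [477.81252718 166.5381451   58.64849474] ((484.3334655761719, 163.39141845703125), (72.56626892089844, 64.46568298339844), 69.865234375)
```

{"method": "arm_command", "body": {
  "dr": [
    [0,0,-0.5],
    [0,0,-0.5],
    [0,0,-0.5],
    [0,0,-0.5],
    [0,0,-0.5],
    [0,0,-0.5],
    [0,0,-0.5],
    [0,0,-0.5],
    [0,0,-0.5],
    [0,0,-0.5],
    [0,0,-0.5],
    [0,0,-0.5]
  ],
  "delta_pos": [
    [0,-0.0015,0.02],
    [0,-0.0015,0.045],
    [0,-0.0015,0.07],
    [0,-0.0015,0.0845],
    [0,-0.0015,0.0845],
    [0,-0.0015,0.0845],
    [0,-0.0015,0.0845],
    [0,-0.0015,0.0845],
    [0,-0.0015,0.0845],
    [0,-0.0015,0.0845],
    [0,-0.0015,0.0845],
    [0,-0.0015,0.0845]
  ],
  "grip": [0,0,0,0,0.4,0.6,0.8,0.8,0.8,0.8,0.8,0.8],
  "force": 8
}}

```text
clock: 3.15
tcp_pos: [484.6, 163.4, 131.1]
orientation: [0.545, 3.094, -0.0]
ft_force: [-0.5, 0.1, 0.8]
finger_gap: 0.308
grip_force: 8.0
```

{"method": "arm_command", "body": {
  "dr": [
    [0,0,0],
    [0,0,0],
    [0,0,0],
    [0,0,0],
    [0,0,0],
    [0,0,0],
    [0,0,0],
    [0,0,0],
    [0,0,0],
    [0,0,0],
    [0,0,0],
    [0,0,0]
  ],
  "delta_pos": [
    [0,0,0],
    [0,0,0],
    [0,0,-0.002],
    [0,0,-0.004],
    [0,0,-0.006],
    [0,0,-0.009],
    [0,0,-0.018],
    [0,0,-0.032],
    [0,0,-0.048],
    [0,0,-0.064],
    [0,0,-0.08],
    [0,0,-0.08]
  ],
  "grip": [0.9,0.9,0.9,0.9,0.9,0.9,0.9,0.9,0.9,0.9,0.9,0.9],
  "force": 45
}}

```text
clock: 4.65
tcp_pos: [485.4, 163.7, 212.7]
orientation: [0.544, 3.091, 0.002]
ft_force: [0.5, 0.2, -0.6]
finger_gap: 0.299
grip_force: 45.0
```

Run:
```python
from h import *
s=grab('side'); 
im=s[0]; o=cv2.resize(im[120:260,250:430],(720,560),interpolation=cv2.INTER_CUBIC); cv2.imwrite('pics/side2.png',o[:,:,::-1])
s=sense();print(s['tcp_pos'],s['ft_force'])
P,im,d=cloud('side')
Q=P[100:262,320:420].reshape(-1,3)
for z0 in range(64,170,10):
    k=Q[(abs(Q[:,2]-z0)<5)&(np.hypot(Q[:,0]-484,Q[:,1]-164)<30)]
    print(z0,len(k),k.mean(0).round(1) if len(k) else '')
```

```text
[484.87624333 163.51406082 211.74793699] [-0.49048119  0.11784185 -0.02314744]
64 102 [483.9 162.6  59.8]
74 0 
84 0 
94 0 
104 13 [490.1 168.3 104.2]
114 24 [491.5 166.5 114.6]
124 25 [491.  167.5 123.6]
134 8 [491.4 167.5 131.8]
144 23 [493.5 171.5 145.1]
154 35 [494.6 172.5 154.4]
164 29 [494.8 172.9 164.3]
```

View pics/side2.png

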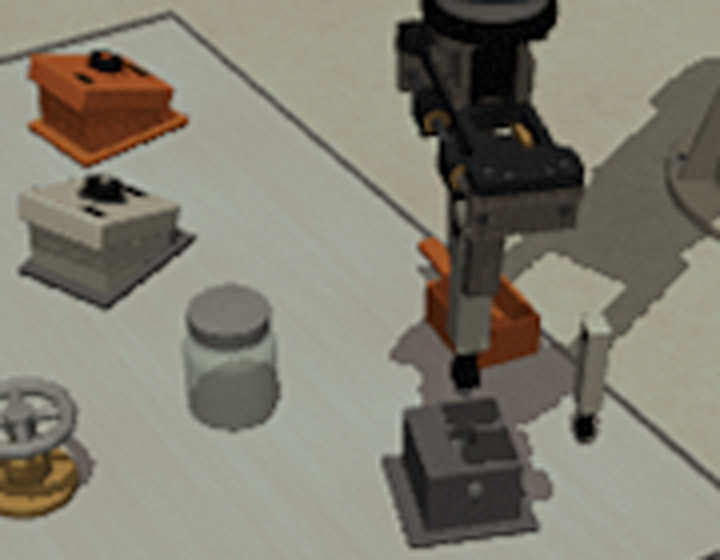

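The side view shows the wand clear of the dock and upright in the fingers: plug at (465,372), empty socket at (465,435). The white alarm is at (100,240), undisturbed.

Run:
```python
from h import *
P,im,d=cloud('side')
g=im.astype(int).sum(2)
m=(np.hypot(P[...,0]-486,P[...,1]-165)<30)&(P[...,2]>75)&(P[...,2]<170)
for z0 in range(90,170,5):
    k=m&(abs(P[...,2]-z0)<2.5); print(z0,k.sum(),g[k].mean().round() if k.any() else '',end=' | ')
print()
a=np.radians(24.7);n=np.array([-.342*np.cos(a),-.342*np.sin(a),.9397]); p=np.array([564.6,-222.3,76.2])
move(p+178*n,down(70,n))
```

```text
90 0  | 95 0  | 100 6 170.0 | 105 3 141.0 | 110 8 62.0 | 115 15 57.0 | 120 15 31.0 | 125 10 46.0 | 130 10 38.0 | 135 3 173.0 | 140 3 244.0 | 145 15 231.0 | 150 15 222.0 | 155 19 224.0 | 160 14 232.0 | 165 16 228.0 | 
clock 4.7 tcp [484.9 163.5 211.7] q [ 0.32  0.2   1.9  -0.    1.04 -0.9 ] F [-0.5  0.1 -0. ] grip 45.0 gap 27.8
dr [-14.02 -14.15   0.02] dpos m [-0.1635 -0.3781 -0.0319]
```

{"method": "arm_command", "body": {
  "dr": [
    [0,0,0],
    [0,0,0],
    [-2,-2,0],
    [-4,-4,0],
    [-6,-6,0],
    [-8,-8,0],
    [-10,-10,0],
    [-12,-12,0],
    [-14,-14.1,0],
    [-14,-14.1,0],
    [-14,-14.1,0],
    [-14,-14.1,0]
  ],
  "delta_pos": [
    [0,0,-0.03],
    [-0.01,-0.02,-0.06],
    [-0.025,-0.06,-0.07],
    [-0.045,-0.105,-0.07],
    [-0.065,-0.15,-0.07],
    [-0.085,-0.195,-0.07],
    [-0.105,-0.24,-0.07],
    [-0.125,-0.285,-0.065],
    [-0.145,-0.33,-0.05],
    [-0.1635,-0.378,-0.032],
    [-0.1635,-0.378,-0.032],
    [-0.1635,-0.378,-0.032]
  ],
  "grip": [0.9,0.9,0.9,0.9,0.9,0.9,0.9,0.9,0.9,0.9,0.9,0.9]
}}

```text
clock: 6.2
tcp_pos: [508.5, -247.2, 242.3]
orientation: [0.495, 2.801, 0.286]
ft_force: [0.7, 0.3, 0.2]
finger_gap: 0.304
grip_force: 45.0
```

Run:
```python
from h import *
a=np.radians(24.7);n=np.array([-.342*np.cos(a),-.342*np.sin(a),.9397]); p=np.array([564.6,-222.3,76.2])
move(p+178*n,down(70,n))
im,_=grab('wrist'); s,_=grab('side')
o=np.vstack([im[60:360,100:540],cv2.resize(s[80:220,200:405],(440,300))]); cv2.imwrite('pics/w2.png',o[:,:,::-1])
```

```text
clock 6.2 tcp [ 508.5 -247.2  242.3] q [-0.63  0.18  1.91  0.38  0.92 -2.07] F [0.7 0.3 0.2] grip 45.0 gap 28.0
dr [-0.03 -0.22 -0.06] dpos m [-0.0011  0.     -0.0009]
```

View pics/w2.png

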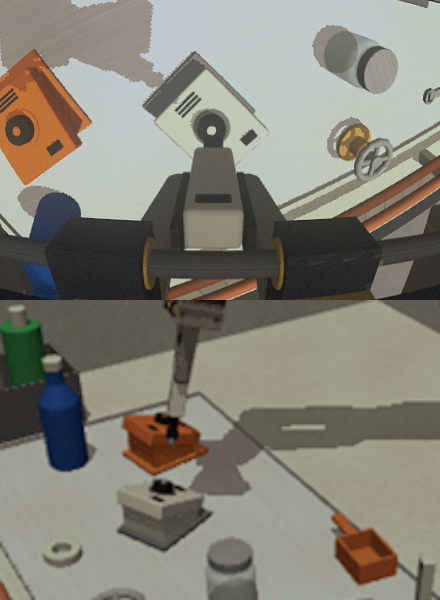

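The wrist view shows the dot at about (311,191) full-frame, straight behind the wand. The side view shows the wand tilted above the white alarm.

Run:
```python
from h import *
z=np.load('wrist.npz');d=z['d'];im=z['im'].astype(int);c=eyes.camera_info('wrist')
v,u=np.mgrid[0:400,0:640].astype(float);x=u-c['cx'];y=v-c['cy'];r=np.hypot(x,y)+1e-9;t=r/c['fx']
P=np.stack([x/r*np.tan(t)*d,y/r*np.tan(t)*d,d],-1)
H=c['hand_eye'];T=P@H[:3,:3].T+H[:3,3];A=R.from_rotvec(z['ori']).as_matrix()
P=T@A.T+z['tcp']
sub=np.zeros((400,640),bool);sub[110:230,235:375]=True
w=sub&(im.min(2)>150)&(P[...,2]>42)&(P[...,2]<85)&(d>0)
Q=P[w]
from numpy.linalg import svd
c0=np.median(Q,0)
for _ in range(8):
    n=svd(Q-c0,full_matrices=False)[2][2]; n*=np.sign(n[2]); Q=Q[abs((Q-c0)@n)<3]; c0=Q.mean(0)
print('face',len(Q),c0.round(1),n.round(3),np.degrees(np.arccos(n[2])),np.degrees(np.arctan2(n[1],n[0])))
h=(P-c0)@n; dot=sub&(h>8)&(h<18)&(np.linalg.norm(P-[564.6,-222.3,76.2],axis=2)<12)&(im.sum(2)>350)
print('dot',dot.sum(),u[dot].mean(),v[dot].mean(),P[dot].mean(0).round(1),h[dot].mean())
pad=sub&(h>8)&(h<18)&(np.linalg.norm(P-[564.6,-222.3,76.2],axis=2)<25); print('pad',pad.sum(),P[pad].mean(0).round(1), P[pad].min(0),P[pad].max(0))
f=(im.sum(2)>200); 
# grip top face in tool frame (wand alignment in hand)
g=(T[...,2]>-40)&(T[...,2]<-15)&(abs(T[...,0])<25)&(abs(T[...,1])<20)&(d>0)
print('griptop tool',g.sum(),T[g].mean(0).round(1),T[g].min(0),T[g].max(0))
```

```text
face 2908 [ 562.5 -223.9   60.9] [-0.313 -0.138  0.94 ] 20.02715990617015 -156.2438188010702
dot 70 311.0285714285714 190.17142857142858 [ 564.1 -224.4   77.1] 14.79852572694821
pad 562 [ 561.7 -223.3   75.9] [ 549.31581519 -239.55350731   65.753679  ] [ 574.9934482  -208.06365032   82.4347077 ]
griptop tool 3959 [  4.1   0.1 -26.6] [-11.5679231  -19.98797966 -39.99781692] [ 12.04003805  19.98562846 -15.0124515 ]
```

```bash
cat > pre.py <<'E'
from h import *
import sys
a=np.radians(24.2);n=np.array([-.342*np.cos(a),-.342*np.sin(a),.9397]); p=np.array([564.2,-223.8,76.4])
s=sense();A=R.from_rotvec(s['orientation']).as_matrix()
print('nose rel: out',((s['tcp_pos']+118*A[:,2]-p)@n).round(2),'vec',(s['tcp_pos']+118*A[:,2]-p).round(2),'F.n',(np.array(s['ft_force'])@n).round(2),'tilt',np.degrees(np.arccos(-A[:,2]@n)).round(2))
move(p+(118+float(sys.argv[1]))*n,down(70,n))
E
python3 pre.py 4
```

```text
nose rel: out 59.1 vec [-18.81  -5.84  55.78] F.n -0.14 tilt 0.29
clock 6.3 tcp [ 509.  -246.6  243.2] q [-0.63  0.17  1.91  0.38  0.92 -2.07] F [-0.   0.9 -0. ] grip 45.0 gap 27.9
dr [ 0.09 -0.27  0.03] dpos m [-0.0009 -0.0021  0.0551]
```

{"method": "arm_command", "body": {
  "dr": [
    [0,-0.2,0],
    [0,-0.2,0],
    [0,-0.2,0],
    [0,-0.2,0],
    [0,-0.2,0],
    [0,-0.2,0]
  ],
  "delta_pos": [
    [-0.001,-0.002,0.015],
    [-0.001,-0.002,0.03],
    [-0.001,-0.002,0.045],
    [-0.001,-0.002,0.055],
    [-0.001,-0.002,0.055],
    [-0.001,-0.002,0.055]
  ],
  "grip": [0.9,0.9,0.9,0.9,0.9,0.9]
}}

```text
clock: 7.05
tcp_pos: [526.5, -242.2, 191.3]
orientation: [0.493, 2.796, 0.283]
ft_force: [-0.5, -0.2, 0.1]
finger_gap: 0.304
grip_force: 45.0
```

```bash
python3 pre.py -2
python3 - <<'E'
from h import *
im,_=grab('wrist'); s,_=grab('side')
o=np.hstack([cv2.resize(im[130:250,250:370],(400,400)),cv2.resize(s[130:200,240:310],(400,400),interpolation=cv2.INTER_CUBIC)]); cv2.imwrite('pics/w3.png',o[:,:,::-1])
E
```

```text
nose rel: out 4.33 vec [-0.95 -1.7   4.04] F.n 0.25 tilt 0.06
clock 7.05 tcp [ 526.5 -242.2  191.3] q [-0.61  0.26  1.94  0.42  0.81 -2.1 ] F [-0.5 -0.2  0.1] grip 45.0 gap 28.0
dr [ 0.06 -0.03 -0.01] dpos m [0.0008 0.001  0.0063]
```

View pics/w3.png

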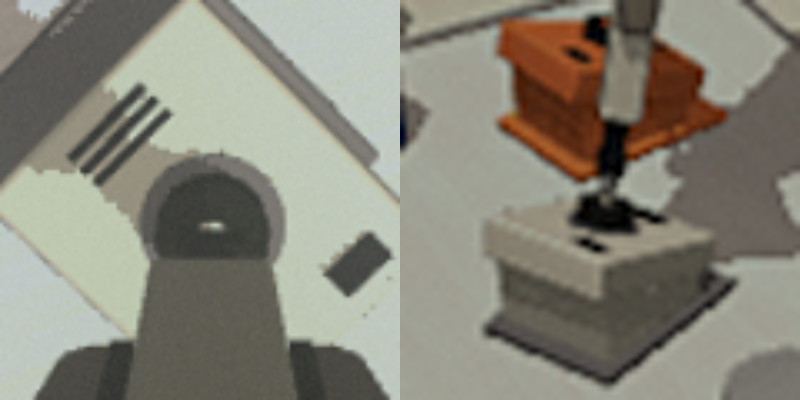

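The nose is centred over the pad with a few mm of gap (side panel, 605,195). The wrist panel shows the dot's rim at (212,225), just ahead of the wand.

{"method": "arm_command", "body": {
  "dr": [
    [0,0,0],
    [0,0,0],
    [0,0,0],
    [0,0,0],
    [0,0,0],
    [0,0,0],
    [0,0,0]
  ],
  "delta_pos": [
    [0.0005,0.0007,0.001],
    [0.0005,0.0007,0.002],
    [0.0005,0.0007,0.003],
    [0.0005,0.0007,0.004],
    [0.0005,0.0007,0.005],
    [0.0005,0.0007,0.006],
    [0.0005,0.0007,0.006]
  ],
  "grip": [0.9,0.9,0.9,0.9,0.9,0.9,0.9]
}}

```text
clock: 8.02
tcp_pos: [528.0, -240.4, 185.5]
orientation: [0.493, 2.797, 0.283]
ft_force: [-0.3, 0.4, 1.1]
finger_gap: 0.304
grip_force: 45.0
```

```bash
cat > f.py <<'E'
from h import *
import subprocess
F=[]
for i in range(6):
    grab('wrist'); F.append(sense()['ft_force'])
n=np.array([-.312,-.14,.94]); print('Fn',(np.array(F)@n).round(2),'mean',(np.array(F)@n).mean(), np.mean(F,0))
E
python3 f.py; python3 pre.py -5
```

```text
Fn [-0.01  0.32  1.11  1.03  0.82  1.5 ] mean 0.7970430903966514 [-0.73568985  0.11549986  0.62093387]
nose rel: out -1.76 vec [ 0.52  0.09 -1.68] F.n 1.5 tilt 0.07
clock 8.325 tcp [ 527.9 -240.4  185.6] q [-0.6   0.26  1.94  0.42  0.8  -2.1 ] F [0.2 0.7 1.8] grip 45.0 gap 28.0
dr [ 0.06 -0.04 -0.01] dpos m [0.0001 0.0003 0.0032]
```

{"method": "arm_command", "body": {
  "dr": [
    [0,0,0],
    [0,0,0],
    [0,0,0],
    [0,0,0],
    [0,0,0],
    [0,0,0]
  ],
  "delta_pos": [
    [0,0.0001,0.001],
    [0,0.0001,0.002],
    [0,0.0001,0.003],
    [0,0.0001,0.0035],
    [0,0.0001,0.0035],
    [0,0.0001,0.0035]
  ],
  "grip": [0.9,0.9,0.9,0.9,0.9,0.9]
}}

```text
clock: 9.07
tcp_pos: [529.1, -239.8, 182.3]
orientation: [0.493, 2.797, 0.283]
ft_force: [-1.6, -0.2, 2.3]
finger_gap: 0.3
grip_force: 45.0
```

```bash
sed -i 's/range(6)/range(16)/' f.py; python3 f.py; python3 pre.py -5
python3 - <<'E'
from h import *
im,_=grab('wrist'); s,_=grab('side')
o=np.hstack([cv2.resize(im[130:250,250:370],(400,400)),cv2.resize(s[130:200,240:310],(400,400),interpolation=cv2.INTER_CUBIC)]); cv2.imwrite('pics/w4.png',o[:,:,::-1])
E
```

```text
Fn [1.88 2.99 1.5  2.44 1.98 3.1  1.37 2.2  2.69 1.86 2.15 3.41 2.59 2.14
 2.18 1.25] mean 2.2325356259157814 [-1.68420667 -0.92442632  1.67834411]
nose rel: out -5.31 vec [ 1.65  0.65 -5.  ] F.n 1.25 tilt 0.06
clock 9.875 tcp [ 529.1 -239.8  182.3] q [-0.6   0.27  1.94  0.42  0.79 -2.1 ] F [-0.9 -1.2  0.9] grip 45.0 gap 27.9
dr [ 0.06 -0.04 -0.02] dpos m [ 0.0001  0.0002 -0.0003]
```

View pics/w4.png

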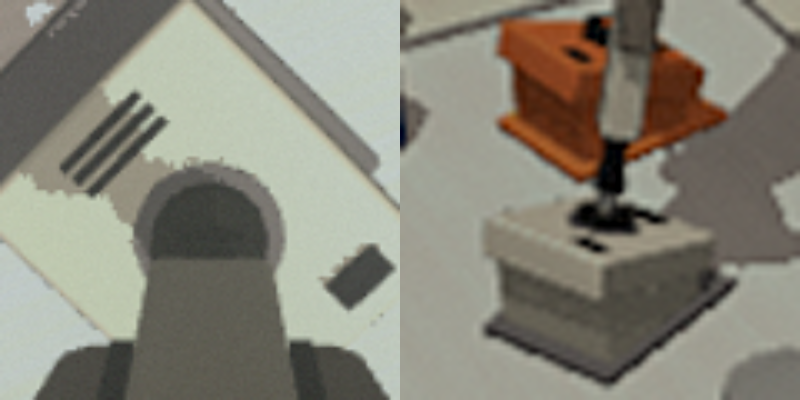

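The nose sits on the pad, which has gone visibly lower (side panel, 605,215). I'll check the travel from depth before handing in.

Run:
```python
from h import *
z=np.load('wrist.npz');d=z['d'];c=eyes.camera_info('wrist')
v,u=np.mgrid[0:400,0:640].astype(float);x=u-c['cx'];y=v-c['cy'];r=np.hypot(x,y)+1e-9;t=r/c['fx']
P=np.stack([x/r*np.tan(t)*d,y/r*np.tan(t)*d,d],-1)
H=c['hand_eye'];T=P@H[:3,:3].T+H[:3,3];P=T@R.from_rotvec(z['ori']).as_matrix().T+z['tcp']
n=np.array([-.312,-.14,.94]);p=np.array([564.2,-223.8,76.4])
h=(P-p)@n+14; rad=np.linalg.norm((P-p)-((P-p)@n)[...,None]*n,axis=2)
sub=np.zeros((400,640),bool);sub[150:206,285:340]=True
f=sub&(rad>20)&(rad<35)&(abs(h)<6); print('face h',np.median(h[f]),f.sum())
g=sub&(rad<14)&(h>2)&(h<20);print('pad h',np.percentile(h[g],[10,30,50,70,90]).round(1),g.sum())
```

```text
face h 0.515196915307313 1212
pad h [ 8.5  9.   9.4  9.8 10.3] 293
```

```bash
python3 -c "
from rig import order
print(order.sign_off())"
```

```text
the job is handed in; nothing more can be done
None
```

I handed the job in with the wand out of the dock, still gripped and square to the alarm face, its nose on the pad's middle and the pad pushed in about 5 mm at roughly 2–3 N; no pass/fail result came back.

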